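Load the specimen case and hold its reflector cover for the photo

TASK

Stand the two spare wood plugs from the table in the two empty pockets of the specimen case, fully down, leaving the plugs that are already in it and everything else on the table alone. Then take the upright reflector cover, bring it over towards the closed position to 60 degrees open (0 is shut flat, 90 is straight up), and hold it still there in the gripper's fingers for the photograph, never letting it drop: the program finishes while still holding the cover.

Things in the scene. Friction and masses are not known exactly. Their poses are not given: they have to be found in the camera images.
- case: fixed specimen case, 150 (x) by 330 mm (y); origin under its centre, x towards its hinge side, z up. A grey block 50 mm high with five pockets along y; blue walls 8 mm thick round it, reaching above the table: sides 98 mm, back 95 mm, low front 60 mm. The cover's hinge runs along y, 75 mm behind the origin (+x), 100 mm above the table
- pocket0 (a point): centre of the mouth of pocket 0, in the block's top 50 mm above the table; round, vertical, 38 mm diameter, 18 mm deep (its floor is 32 mm above the table), spacing 56 mm, row 10 mm in front of the case's centre; pocket 0 at the -y end of the case, 4 at +y. An empty pocket shows an orange dot on its floor, a filled one has a plug standing 38 mm proud
- pocket1 (a point): centre of the mouth of pocket 1, in the block's top 50 mm above the table; round, vertical, 38 mm diameter, 18 mm deep (its floor is 32 mm above the table), spacing 56 mm, row 10 mm in front of the case's centre; pocket 0 at the -y end of the case, 4 at +y. An empty pocket shows an orange dot on its floor, a filled one has a plug standing 38 mm proud
- pocket2 (a point): centre of the mouth of pocket 2, in the block's top 50 mm above the table; round, vertical, 38 mm diameter, 18 mm deep (its floor is 32 mm above the table), spacing 56 mm, row 10 mm in front of the case's centre; pocket 0 at the -y end of the case, 4 at +y. An empty pocket shows an orange dot on its floor, a filled one has a plug standing 38 mm proud
- pocket3 (a point): centre of the mouth of pocket 3, in the block's top 50 mm above the table; round, vertical, 38 mm diameter, 18 mm deep (its floor is 32 mm above the table), spacing 56 mm, row 10 mm in front of the case's centre; pocket 0 at the -y end of the case, 4 at +y. An empty pocket shows an orange dot on its floor, a filled one has a plug standing 38 mm proud
- pocket4 (a point): centre of the mouth of pocket 4, in the block's top 50 mm above the table; round, vertical, 38 mm diameter, 18 mm deep (its floor is 32 mm above the table), spacing 56 mm, row 10 mm in front of the case's centre; pocket 0 at the -y end of the case, 4 at +y. An empty pocket shows an orange dot on its floor, a filled one has a plug standing 38 mm proud
- plug0: short upright cylinder of branch wood, dark bark side and pale end-grain top, 28 mm diameter, 56 mm tall, 28 g; origin at the centre of its underside, z along it to the top; already seated in one of the pockets (which one varies)
- plug1: short upright cylinder of branch wood, dark bark side and pale end-grain top, 28 mm diameter, 56 mm tall, 28 g; origin at the centre of its underside, z along it to the top; already seated in one of the pockets (which one varies)
- plug2: short upright cylinder of branch wood, dark bark side and pale end-grain top, 28 mm diameter, 56 mm tall, 28 g; origin at the centre of its underside, z along it to the top; already seated in one of the pockets (which one varies)
- spare0: short upright cylinder of branch wood, dark bark side and pale end-grain top, 28 mm diameter, 56 mm tall, 28 g; origin at the centre of its underside, z along it to the top; a spare, standing on the table beside the case
- spare1: short upright cylinder of branch wood, dark bark side and pale end-grain top, 28 mm diameter, 56 mm tall, 28 g; origin at the centre of its underside, z along it to the top; a spare, standing on the table beside the case
- cover (a joint): opening angle of the reflector cover, rad: 0 shut flat over the case, 1.571 straight up, 1.047 is 60 degrees open; stop at 1.95. It starts nearly upright, leaning slightly away (1.62 to 1.74). The hinge drags a little (0.05 N m): left alone the cover stays within some 10 degrees of upright but falls shut from 65 degrees and below
- cover_tab (a point): centre of the black finger tab, 170 mm from the hinge axis along the panel, 4 mm to its outer side. The tab is 40 mm wide (along the hinge), 10 mm thick, and sticks out 35 mm past the panel's edge (150 to 185 mm from the hinge). Upright it is the highest part, its tip 285 mm above the table, to be pinched from above across its thickness
- cover_hinge (a point): middle of the cover's hinge axis; its axes turn with the cover and are those of the case when shut. The cover is a white panel, silvery inside, reaching 150 mm from the hinge along -x of these axes, 330 mm wide, 6 mm thick (z = 1 to 7 mm), about 0.25 kg, with the black finger tab in the middle of its front edge
- vial: bystander: small amber glass jar with white cap, 28 mm diameter, 60 mm tall; origin under its centre
- objective: bystander: bare steel microscope objective standing on the table, 32 mm diameter, tapering, 50 mm tall; origin under its centre
- lens: bystander: black camera lens standing on the table, 62 mm diameter, 45 mm tall; origin under its centre
- brush: bystander: small brush lying on the table, 170 mm long along its x; origin on the table under it
- plank: bystander: piece of sawn wood with bark on one edge, 130 by 240 by 32 mm; origin under its centre

How it is judged:
On the way:
1. both spares stand fully down in the empty pockets, let go, with the cover still upright (((horizontal distance between spare0 and pocket0 below 0.007 m and z of spare0 in the frame of pocket0 below -0.014 m) or (horizontal distance between spare0 and pocket1 below 0.007 m and z of spare0 in the frame of pocket1 below -0.014 m) or (horizontal distance between spare0 and pocket2 below 0.007 m and z of spare0 in the frame of pocket2 below -0.014 m) or (horizontal distance between spare0 and pocket3 below 0.007 m and z of spare0 in the frame of pocket3 below -0.014 m) or (horizontal distance between spare0 and pocket4 below 0.007 m and z of spare0 in the frame of pocket4 below -0.014 m)) and ((horizontal distance between spare1 and pocket0 below 0.007 m and z of spare1 in the frame of pocket0 below -0.014 m) or (horizontal distance between spare1 and pocket1 below 0.007 m and z of spare1 in the frame of pocket1 below -0.014 m) or (horizontal distance between spare1 and pocket2 below 0.007 m and z of spare1 in the frame of pocket2 below -0.014 m) or (horizontal distance between spare1 and pocket3 below 0.007 m and z of spare1 in the frame of pocket3 below -0.014 m) or (horizontal distance between spare1 and pocket4 below 0.007 m and z of spare1 in the frame of pocket4 below -0.014 m)) and angle between each of plug0, plug1, plug2, spare0, spare1's own z axis and vertical below 0.12 rad and distance of each of plug0, plug1, plug2 from where it was at the start of the episode below 0.008 m and contact force between the fingers and spare0 below 0.1 N and contact force between the fingers and spare1 below 0.1 N and value of joint cover above 1.35 rad), for 0.2 s.
At the end, for the whole second after the job is handed in: Both spares stand in pockets, fully down (foot 14 mm or more below the mouth, within 7 mm of its centre, tilted under 7 degrees), the other plugs within 8 mm of their start; the cover is still, 60 degrees open plus or minus 6, held by the fingers (over 0.2 N), touching no listed object (((horizontal distance between spare0 and pocket0 below 0.007 m and z of spare0 in the frame of pocket0 below -0.014 m) or (horizontal distance between spare0 and pocket1 below 0.007 m and z of spare0 in the frame of pocket1 below -0.014 m) or (horizontal distance between spare0 and pocket2 below 0.007 m and z of spare0 in the frame of pocket2 below -0.014 m) or (horizontal distance between spare0 and pocket3 below 0.007 m and z of spare0 in the frame of pocket3 below -0.014 m) or (horizontal distance between spare0 and pocket4 below 0.007 m and z of spare0 in the frame of pocket4 below -0.014 m)) and ((horizontal distance between spare1 and pocket0 below 0.007 m and z of spare1 in the frame of pocket0 below -0.014 m) or (horizontal distance between spare1 and pocket1 below 0.007 m and z of spare1 in the frame of pocket1 below -0.014 m) or (horizontal distance between spare1 and pocket2 below 0.007 m and z of spare1 in the frame of pocket2 below -0.014 m) or (horizontal distance between spare1 and pocket3 below 0.007 m and z of spare1 in the frame of pocket3 below -0.014 m) or (horizontal distance between spare1 and pocket4 below 0.007 m and z of spare1 in the frame of pocket4 below -0.014 m)) and angle between each of plug0, plug1, plug2, spare0, spare1's own z axis and vertical below 0.12 rad and distance of each of plug0, plug1, plug2 from where it was at the start of the episode below 0.008 m and value of joint cover between 0.942 and 1.152 rad and velocity of joint cover between -0.05 and 0.05 rad/s and contact force between the fingers and cover above 0.2 N and contact force between cover and plug0 below 0.1 N and contact force between cover and plug1 below 0.1 N and contact force between cover and plug2 below 0.1 N and contact force between cover and spare0 below 0.1 N and contact force between cover and spare1 below 0.1 N and contact force between cover and vial below 0.1 N and contact force between cover and objective below 0.1 N and contact force between cover and lens below 0.1 N and contact force between cover and brush below 0.1 N and contact force between cover and plank below 0.1 N); the arm keeps its last pose, push and grip.
It fails at once if the cover drops or is shut (below 43 degrees) (value of joint cover below 0.75 rad).
It fails at once if a plug that was already seated is pulled up or out (distance of any of plug0, plug1, plug2 from where it was at the start of the episode above 0.012 m).
It fails at once if a bystander is shifted by more than 20 mm or tipped (distance of any of vial, objective, lens, brush, plank from where it was at the start of the episode above 0.02 m or angle between any of vial, objective, lens's own z axis and vertical above 0.35 rad).
It also fails if it takes over 72 s, if anything falls off the work surface, if the arm or the gripper's body presses on something with over 40 N, if the wrist force passes 120 N, or if a joint passes its speed limit or range.

ROBOT

A 7-joint arm with a two-finger parallel gripper is mounted at the origin on the work surface. World frame = base frame: x ahead of the robot, y to its left, z up, the work surface at z = 0. Lengths are in m, angles in rad, forces in N, time in s.
With the tool pointing down it reaches from about 0.4 to 0.85 m from the base axis. Payload 10.4 kg.
Tool frame: the origin (TCP) lies at the very end of the fingers, on their centre line; the grasp point (between the pads) lies 19 mm behind it; z points along the fingers, y is the line along which they close (so a half turn about z gives the same grasp; the last joint's range is limited). The gripper opens to 87 mm and grips with 3 to 60 N. Pads are 19 mm wide; open, the fingers measure 117 mm over their backs; the gripper's body (75 mm by 190 mm) begins 51 mm behind the grasp point.
Start: joints at [-1.141, 0.332, -0.065, 1.46, 0.022, 1.35, -0.088], TCP at [0.273, 0.562, 0.223] pointing down, gripper open.
Joint ranges: [-2.6, 2.6], [-0.5, 2.12], [-1.47, 1.34], [0.16, 2.42], [-1.27, 4.41], [0.06, 2.06], [-2.6, 2.6]. Speed limits (rad/s): [2.22, 2.22, 2.79, 2.79, 3.14, 3.14, 3.14].

INTERFACE

Orientations are given as a unit quaternion [x, y, z, w].
In Python, from bench import r gives the robot as it stands.
- The arm moves only by the shell command python3 -m crank 'ROWS' [FORCE]. ROWS is JSON, a list that holds one entry, the list of rows, each a list of 5 numbers: the shift along the tool's x, y, z in mm, then the turn about the tool's z in degrees, then the opening, from -1 (shut) to 1 (fully open). A call has 1 to 20 rows; each row is the pose to reach, as a shift and turn from the pose commanded when the call began, along the tool's axes at that moment; what a row does not reach only later rows make up. A row lasts 1/10 s, in which the tool goes at most 50 mm and 8.59 degrees, less where a joint would pass 70% of its speed; a pose out of reach is approached as far as the arm can. A call with a gripper value outside its range is refused whole. The fingers move at their own pace and stop on an object; FORCE is the grip in N (left out, the last holds). Time passes only in rows, so rows that repeat a pose let the fingers close. It gives the time, the measured TCP pose, the force, the opening and the grip force at its end, in the units of the state.
- r.read_state(): the state, without advancing time (a new reading comes with each control period).
- r.camera(name): name is "scene" or "top" or "wrist"; returns a dict with "image" (384x512x3 uint8, red, green, blue), "vfov" (degrees; the focal length in pixels is half the picture's height over the tangent of half this angle, whatever the lens; pixels are square), "cx", "cy" (the principal point, pixels), "eye" and "attitude" of the camera in the world. Camera axes: x right, y down, z forward; pixel columns grow to the right and rows downward; lengths in m; the calibration is good to about 2 mm. A picture is of the moment at which its call begins. There is no depth.
- r.close_job(): hands the job in; it is judged then, once.
The state is a dict: "time": time; "joint_positions": joint angles; "joint_vel": joint speeds; "joint_torque": joint torques, N m; "ee_pos": TCP position; "eef_rot": TCP orientation; "ft_force": force on the tool from outside, world axes, zero at the start; "torque": the same for the moment, N m; "width": finger opening in m; "grip_force": force on a finger pad.
Only numpy, scipy, OpenCV 4.12 (cv2) and the standard library are available. Lean on these libraries where they do the work, as an engineer would, in place of code of your own. Each camera call takes 0.05 s, during which the arm holds its last target. There are 200 camera calls.

## Working session

There is one attempt and no reset: what is moved stays moved. The work goes in short steps, Python scripts to look and compute and a shell command to move; the robot and the scene stay as the last step left them, time stands still between calls to the robot, and variables do not carry over. Pictures are saved under pics/ and viewed, at most 10 in all, crops included, and the job is handed in when it is done.

```bash
mkdir -p pics; ls
python3 - <<'E'
from bench import r
import cv2,json
for n in ["top","scene"]:
    c=r.camera(n); cv2.imwrite(f"pics/{n}0.png",c["image"][:,:,::-1])
    print(n,c["vfov"],c["cx"],c["cy"],c["eye"],c["attitude"])
print(r.read_state())
E
```

```text
pics
top 56.264053898616645 257.21592172523 185.4040934330206 [ 0.37781907 -0.03792982  1.40202581] [-0.70186235  0.70812854 -0.06150577  0.04647854]
scene 47.369026014220125 261.204016116928 197.7682210090114 [1.00989806 0.56014327 1.22344067] [ 0.27667902  0.91747992 -0.27444893 -0.07973148]
{'time': 0.1, 'joint_positions': array([-1.14060621,  0.33278632, -0.06471728,  1.46085753,  0.02160707,
        1.34992308, -0.08847283]), 'joint_vel': array([-0.00077685, -0.00153912,  0.00047646, -0.00337169, -0.00093449,
        0.00102995, -0.00048036]), 'joint_torque': array([ 2.01793271e-03, -6.24547362e+01,  2.51542381e-02, -3.90721142e+01,
       -6.13500900e-02,  3.65136098e-02,  6.77518346e-05]), 'ee_pos': array([0.27326399, 0.56170101, 0.22184742]), 'eef_rot': array([ 2.24434672e-01,  9.74488927e-01, -6.29003487e-04, -1.13787303e-04]), 'ft_force': array([-0.37029698,  0.36131326,  0.56996943]), 'torque': array([0.0114862 , 0.01573052, 0.01469629]), 'grip_force': 0.0, 'width': 0.08691572150982722}
```

View pics/top0.png

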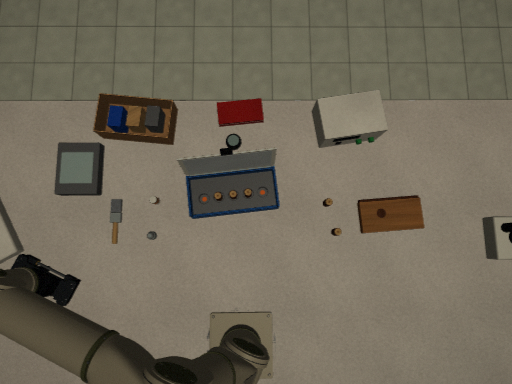

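View pics/scene0.png

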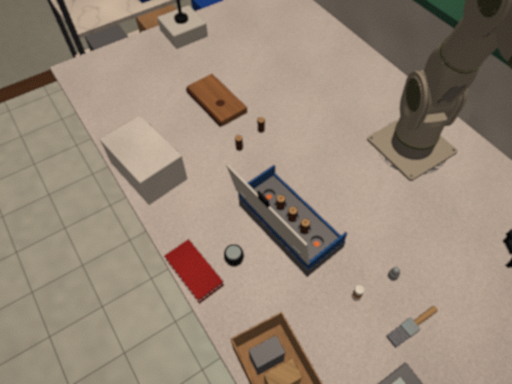

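The top view shows the case around (233,192) px, with empty pockets at about (204,199) (+y end, pocket 4) and (263,191) (pocket 0). The spares are at about (328,202) and (336,232), and the upright cover has its tab near (228,151). In the scene view the spares are at (239,142) and (261,124), with orange dots at (268,197) and (317,244).

```bash
cat > h.py <<'E'
from bench import r
import numpy as np, cv2
from scipy.spatial.transform import Rotation as R
def px2z(c,u,v,z):
    f=192/np.tan(np.radians(c["vfov"]/2))
    d=R.from_quat(c["attitude"]).apply([(u-c["cx"])/f,(v-c["cy"])/f,1.]); e=np.array(c["eye"])
    return e+d*(z-e[2])/d[2]
def proj(c,p):
    f=192/np.tan(np.radians(c["vfov"]/2))
    q=R.from_quat(c["attitude"]).inv().apply(np.array(p)-c["eye"]); return f*q[0]/q[2]+c["cx"],f*q[1]/q[2]+c["cy"]
def blobs(m,roi,amin=3):
    x0,y0,x1,y1=roi; k=np.zeros(m.shape,np.uint8); k[y0:y1,x0:x1]=m[y0:y1,x0:x1]
    n,_,s,ce=cv2.connectedComponentsWithStats(k)
    return [(ce[i],s[i]) for i in range(1,n) if s[i][4]>=amin]
def totool(dw,s=None):
    "world vector (m) -> tool axes mm"
    s=s or r.read_state(); return np.round(R.from_quat(s["eef_rot"]).inv().apply(dw)*1000,1)
E
python3 - <<'E'
from h import *
c=r.camera("top"); im=c["image"]; hsv=cv2.cvtColor(im,cv2.COLOR_RGB2HSV)
H,S,V=[hsv[...,i].astype(int) for i in range(3)]
print("tops (tan)");
m=((H>8)&(H<25)&(S>70)&(V>110)).astype(np.uint8)
for ce,s in blobs(m,(185,160,350,245)): 
    z=0.056 if ce[0]>300 else .088
    print(ce.round(1),s, px2z(c,*ce,z).round(4), im[int(ce[1]+.5),int(ce[0]+.5)])
print("orange")
m=(((H<=10)|(H>175))&(S>90)&(V>70)).astype(np.uint8)
for ce,s in blobs(m,(185,160,285,220)): print(ce.round(1),s,px2z(c,*ce,.032).round(4))
print("blue")
m=((H>100)&(H<125)&(S>120)&(V>50)).astype(np.uint8)
m[:160]=0;m[225:]=0;m[:,:180]=0;m[:,290:]=0
pts=np.argwhere(m)[:,::-1].astype(np.float32); b=cv2.minAreaRect(pts);print(b,[px2z(c,*p,.08).round(3) for p in cv2.boxPoints(b)])
print("black tab")
m=((V<45)).astype(np.uint8)
for ce,s in blobs(m,(215,130,245,160)): print(ce.round(1),s,px2z(c,*ce,.285).round(4))
E
```

```text
tops (tan)
[247.4 191.6] [245 189   6   6  20] [ 0.5573 -0.0303  0.088 ] [102  68  36]
[232.6 193.4] [230 191   6   6  21] [0.5509 0.024  0.088 ] [94 64 34]
[262.  191.9] [260 190   5   5  20] [ 0.5558 -0.0842  0.088 ] [159  67  22]
[217.1 195.2] [215 193   6   6  19] [0.5449 0.081  0.088 ] [91 57 29]
[204.1 198.6] [202 197   5   4  17] [0.5326 0.1285 0.088 ] [154  63  20]
[329.4 201.3] [327 198   6   7  21] [ 0.5221 -0.3403  0.056 ] [93 62 31]
[338.1 231.4] [335 229   7   6  27] [ 0.4091 -0.3683  0.056 ] [95 65 32]
orange
[262.3 191.9] [260 190   5   5  14] [ 0.5635 -0.0875  0.032 ]
[204.3 198.8] [202 197   5   5  18] [0.5383 0.1349 0.032 ]
blue
((231.82640075683594, 191.93951416015625), (42.13636016845703, 89.67393493652344), 83.44306182861328) [array([0.618, 0.202, 0.08 ]), array([ 0.655, -0.131,  0.08 ]), array([ 0.497, -0.146,  0.08 ]), array([0.463, 0.181, 0.08 ])]
black tab
[229.8 146.8] [220 134  21  22 165] [0.6752 0.0237 0.285 ]
```

```bash
python3 -m crank '[[[-274,-158,-28,-32.4,1],[-274,-158,-28,-32.4,1],[-274,-158,-28,-32.4,1],[-274,-158,-28,-32.4,1],[-274,-158,-28,-32.4,1],[-274,-158,-28,-32.4,1],[-274,-158,-28,-32.4,1],[-567,-738,-28,-32.4,1],[-567,-738,-28,-32.4,1],[-567,-738,-28,-32.4,1],[-567,-738,-28,-32.4,1],[-567,-738,-28,-32.4,1],[-567,-738,-28,-32.4,1],[-567,-738,-28,-32.4,1],[-567,-738,-28,-32.4,1],[-567,-738,-28,-32.4,1],[-567,-738,-28,-32.4,1],[-567,-738,-28,-32.4,1],[-567,-738,-28,-32.4,1],[-567,-738,-28,-32.4,1]]]'
python3 - <<'E'
from h import *
s=r.read_state(); print(s["time"],s["ee_pos"],s["eef_rot"],R.from_quat(s["eef_rot"]).as_matrix().round(3).tolist())
c=r.camera("wrist"); cv2.imwrite("pics/w1.png",c["image"][:,:,::-1])
print(c["eye"],c["attitude"],c["vfov"],c["cx"],c["cy"])
for n,p in dict(A=(.5221,-.3403,.056),B=(.4091,-.3683,.056)).items(): print(n,proj(c,p))
E
```

```text
time: 2.15
ee_pos: [0.4602, -0.3514, 0.2506]
eef_rot: [-0.057, 0.998, -0.0, 0.0]
ft_force: [0.8, 0.5, -0.2]
width: 0.0871
grip_force: 0.0
2.15 [ 0.4602378  -0.35141161  0.25058269] [-5.67596288e-02  9.98387839e-01 -1.59988251e-05  2.60837407e-04] [[-0.994, -0.113, 0.001], [-0.113, 0.994, -0.0], [-0.001, -0.0, -1.0]]
[ 0.38571884 -0.36030878  0.41293564] [0.65910694 0.73904116 0.10345393 0.09323887] 66.38082056105294 250.8895116021001 193.0257862303857
A (np.float64(254.64580331762468), np.float64(219.19641715679992))
B (np.float64(242.4139675829269), np.float64(128.3154416172934))
```

View pics/w1.png

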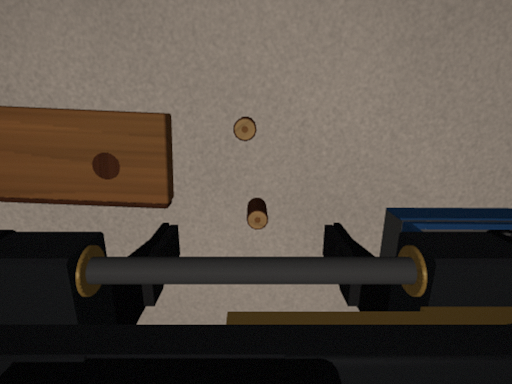

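The wrist view shows both spare tops clearly, B at about (245,129) and A at about (258,220), both close to the predicted pixels. I'll refine their positions now.

Run:
```python
from h import *
c=r.camera("wrist"); im=c["image"]; hsv=cv2.cvtColor(im,cv2.COLOR_RGB2HSV)
H,S,V=[hsv[...,i].astype(int) for i in range(3)]
m=((H>8)&(H<25)&(S>70)&(V>85)).astype(np.uint8); m=cv2.morphologyEx(m,cv2.MORPH_CLOSE,np.ones((5,5)))
s=r.read_state()
for ce,st in blobs(m,(225,110,280,235),60):
    x,y,w,h=st[:4]; p=px2z(c,x+(w-1)/2,y+(h-1)/2,.056)
    print(st,p.round(4),px2z(c,*ce,.056).round(4),"diam",28, w*(c["eye"][2]-.056)/(192/np.tan(np.radians(c["vfov"]/2))), "tool", totool(np.r_[p[:2],.025]-s["ee_pos"],s))
```

```text
[241 122  21  22 358] [ 0.4094 -0.3659  0.056 ] [ 0.4096 -0.3661  0.056 ] diam 28 0.025495595619457856 tool [ 48.2  -4.  224.9]
[254 214  20  19 284] [ 0.5225 -0.3375  0.056 ] [ 0.5225 -0.3373  0.056 ] diam 28 0.024281519637578908 tool [-67.3  12.6 224.4]
```

```bash
python3 -m crank '[[[-67,12.5,30,0,1],[-67,12.5,30,0,1],[-67,12.5,120,0,0.3],[-67,12.5,120,0,0.3],[-67,12.5,200,0,0.3],[-67,12.5,200,0,0.3],[-67,12.5,225,0,0.3],[-67,12.5,225,0,0.3],[-67,12.5,225,0,-1],[-67,12.5,225,0,-1],[-67,12.5,225,0,-1],[-67,12.5,225,0,-1],[-67,12.5,225,0,-1],[-67,12.5,225,0,-1],[-67,12.5,225,0,-1],[-67,12.5,225,0,-1]]]' 15
```

```text
time: 3.85
ee_pos: [0.5261, -0.3299, 0.0263]
eef_rot: [-0.056, 0.998, -0.0, 0.001]
ft_force: [0.1, 1.0, 5.2]
width: 0.026
grip_force: 15.0
```

```bash
python3 -m crank '[[[0,0,-50,0,-1],[0,0,-100,0,-1],[0,0,-150,0,-1],[0,0,-175,0,-1],[0,0,-175,0,-1],[0,0,-175,0,-1]]]'
python3 - <<'E'
from h import *
for i in range(3):
    c=r.camera("wrist"); s=r.read_state(); print(s["time"],s["ee_pos"],s["eef_rot"].round(4),s["width"],np.round(c["eye"],4),np.abs(s["joint_vel"]).max())
cv2.imwrite("pics/w2.png",c["image"][:,:,::-1])
E
```

```text
time: 4.45
ee_pos: [0.5256, -0.3295, 0.2004]
eef_rot: [-0.056, 0.998, 0.0, 0.0]
ft_force: [-0.7, 0.1, -0.2]
width: 0.0263
grip_force: 15.0
4.5 [ 0.52518857 -0.32918321  0.19938838] [-5.640e-02  9.984e-01  5.000e-04 -6.000e-04] 0.02655191171609176 [ 0.4511 -0.3384  0.3627] 0.014752008315691586
4.55 [ 0.52498006 -0.32913303  0.19893655] [-5.640e-02  9.984e-01  6.000e-04 -1.000e-03] 0.026631710757233275 [ 0.451  -0.3382  0.3618] 0.007834139804352418
4.6 [ 0.52497603 -0.32916666  0.19888767] [-5.640e-02  9.984e-01  6.000e-04 -1.100e-03] 0.026597291889001746 [ 0.4509 -0.3381  0.3615] 0.0032028243590739415
```

View pics/w2.png

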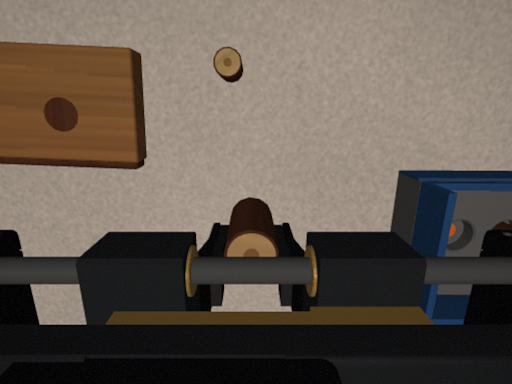

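The plug is held upright. Its top rim starts at row 233 with columns 229 to 274, and pocket 0's orange dot shows at about (453,230). Next I'll work out the plug's offset in the gripper and check the pocket 0 position.

Run:
```python
from h import *
c=r.camera("wrist"); im=c["image"]; hsv=cv2.cvtColor(im,cv2.COLOR_RGB2HSV); s=r.read_state()
H,S,V=[hsv[...,i].astype(int) for i in range(3)]
m=((H>8)&(H<25)&(S>70)&(V>85)).astype(np.uint8)
z=s["ee_pos"][2]+.0297
for ce,st in blobs(m,(215,200,290,275),60):
    x,y,w,h=st[:4]; pe=px2z(c,x+(w-1)/2,y,z); print(st,"top centre",px2z(c,x+(w-1)/2,y+(w-1)/2,z).round(4), "far rim",pe.round(4),"diam px",w)
m=(((H<=10)|(H>175))&(S>120)&(V>90)).astype(np.uint8)
for ce,st in blobs(m,(435,190,490,260),10): print("dot0",st,px2z(c,*ce,.032).round(4))
print(s["ee_pos"], s["joint_torque"].round(1))
```

```text
[227 233  49  24 955] top centre [ 0.5215 -0.3301  0.2287] far rim [ 0.5085 -0.3316  0.2287] diam px 49
dot0 [449 227   7  10  16] [ 0.5658 -0.0791  0.032 ]
[ 0.52501146 -0.32922546  0.19900918] [  0.  -54.9  10.4 -37.7   0.1   0.    0. ]
```

```bash
python3 -m crank '[[[-52,145,0,0,-1],[-52,145,0,0,-1],[-52,145,0,0,-1],[-52,145,0,0,-1],[-52,145,0,0,-1],[-52,145,0,0,-1]]]'
python3 - <<'E'
from h import *
c=r.camera("wrist"); im=c["image"]; hsv=cv2.cvtColor(im,cv2.COLOR_RGB2HSV); s=r.read_state()
cv2.imwrite("pics/w3.png",im[:,:,::-1])
H,S,V=[hsv[...,i].astype(int) for i in range(3)]
m=(((H<=10)|(H>175))&(S>110)&(V>80)).astype(np.uint8)
for ce,st in blobs(m,(300,150,512,300),10): print("dot",st,ce,px2z(c,*ce,.032).round(4))
m=((H>8)&(H<25)&(S>70)&(V>85)).astype(np.uint8)
for ce,st in blobs(m,(300,150,512,300),30): print("tan",st,ce,px2z(c,*ce,.088).round(4))
print(s["ee_pos"])
E
```

```text
time: 5.25
ee_pos: [0.5603, -0.1811, 0.2001]
eef_rot: [-0.056, 0.998, -0.0, -0.0]
ft_force: [1.0, 0.4, 0.0]
width: 0.0266
grip_force: 15.0
dot [325 181  16  15  47] [332.72340426 188.85106383] [ 0.5641 -0.0856  0.032 ]
tan [325 180  16  17 202] [332.38118812 187.90594059] [ 0.5499 -0.1037  0.088 ]
tan [392 191  27  25 509] [404.78978389 202.74656189] [ 0.5568 -0.0304  0.088 ]
tan [449 191  27  25 505] [461.88514851 202.8970297 ] [0.5507 0.0253 0.088 ]
tan [506 196   6  19  82] [509.08536585 205.19512195] [0.5478 0.072  0.088 ]
tan [310 247   8  50 205] [313.62439024 272.82926829] [ 0.6434 -0.106   0.088 ]
[ 0.56022898 -0.18162845  0.20021693]
```

View pics/w3.png

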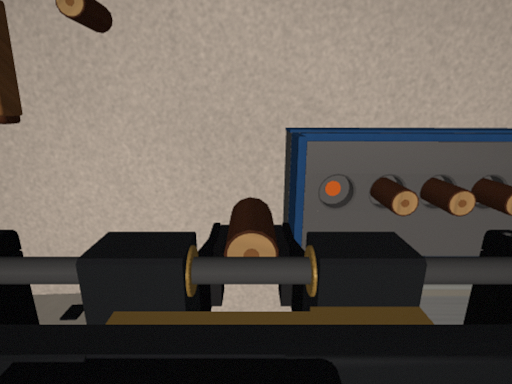

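Pocket 0's dot at (333,189) gives (0.564,-0.086), which agrees with the top view. Now I'll insert the plug.

```bash
python3 -m crank '[[[-18,95,0,0,-1],[-18,95,0,0,-1],[-18,95,0,0,-1],[-18,95,0,0,-1],[-18,95,40,0,-1],[-18,95,80,0,-1],[-18,95,100,0,-1],[-18,95,115,0,-1],[-18,95,128,0,-1],[-18,95,136,0,-1],[-18,95,141,0,-1],[-18,95,141,0,-1],[-18,95,141,0,-1],[-18,95,141,0,-1]]]'
```

```text
time: 6.7
ee_pos: [0.5687, -0.0833, 0.0602]
eef_rot: [-0.056, 0.998, 0.0, 0.001]
ft_force: [-0.8, -0.3, 0.1]
width: 0.0263
grip_force: 15.0
```

```bash
python3 -m crank '[[[0,0,0,0,0],[0,0,0,0,0],[0,0,0,0,0],[0,0,-40,0,0],[0,0,-90,0,0],[0,0,-140,0,0],[0,0,-140,0,0],[150,-262,-140,0,1],[150,-262,-140,0,1],[150,-262,-140,0,1],[150,-262,-140,0,1],[150,-262,-140,0,1],[150,-262,-140,0,1],[150,-262,-140,0,1],[150,-262,-140,0,1],[150,-262,-140,0,1],[150,-262,-140,0,1]]]'
python3 - <<'E'
from h import *
c=r.camera("wrist"); im=c["image"]; hsv=cv2.cvtColor(im,cv2.COLOR_RGB2HSV); s=r.read_state()
H,S,V=[hsv[...,i].astype(int) for i in range(3)]
m=((H>8)&(H<25)&(S>70)&(V>85)).astype(np.uint8); m=cv2.morphologyEx(m,cv2.MORPH_CLOSE,np.ones((5,5)))
for ce,st in blobs(m,(200,80,300,250),60):
    p=px2z(c,*ce,.056); print(st,p.round(4),totool(np.r_[p[:2],.025]-s["ee_pos"],s))
print(s["ee_pos"],c["eye"],np.abs(s["joint_vel"]).max())
E
```

```text
time: 8.4
ee_pos: [0.4495, -0.359, 0.1993]
eef_rot: [-0.058, 0.998, 0.0, 0.0]
ft_force: [0.5, -0.0, 0.3]
width: 0.0868
grip_force: 0.0
[238 132  24  24 457] [ 0.4095 -0.3659  0.056 ] [ 40.5  -2.2 174.4]
[ 0.44949659 -0.35916377  0.19936516] [ 0.37512975 -0.36818558  0.36165417] 0.006252918028669054
```

```bash
python3 -m crank '[[[40.5,-2,0,0,0.3],[40.5,-2,50,0,0.3],[40.5,-2,100,0,0.3],[40.5,-2,150,0,0.3],[40.5,-2,174,0,0.3],[40.5,-2,174,0,0.3],[40.5,-2,174,0,0.3],[40.5,-2,174,0,-1],[40.5,-2,174,0,-1],[40.5,-2,174,0,-1],[40.5,-2,174,0,-1],[40.5,-2,174,0,-1],[40.5,-2,174,0,-1],[40.5,-2,174,0,-1]]]' 15
python3 -m crank '[[[0,0,-50,0,-1],[0,0,-100,0,-1],[0,0,-150,0,-1],[0,0,-174,0,-1],[0,0,-174,0,-1],[0,0,-174,0,-1]]]'
python3 - <<'E'
from h import *
c=r.camera("wrist"); im=c["image"]; hsv=cv2.cvtColor(im,cv2.COLOR_RGB2HSV); s=r.read_state()
H,S,V=[hsv[...,i].astype(int) for i in range(3)]
m=((H>8)&(H<25)&(S>70)&(V>85)).astype(np.uint8)
z=s["ee_pos"][2]+.0297
for ce,st in blobs(m,(215,200,290,275),60):
    x,y,w,h=st[:4]; print(st,"top centre",px2z(c,x+(w-1)/2,y+(w-1)/2,z).round(4))
print(s["ee_pos"],s["width"])
E
```

```text
time: 9.85
ee_pos: [0.4088, -0.3671, 0.0258]
eef_rot: [-0.056, 0.998, -0.0, 0.0]
ft_force: [-0.8, -0.1, 5.1]
width: 0.0265
grip_force: 15.0
time: 10.45
ee_pos: [0.4085, -0.3669, 0.1992]
eef_rot: [-0.056, 0.998, 0.0, 0.0]
ft_force: [-0.6, 0.1, -1.1]
width: 0.0264
grip_force: 15.0
[229 244  44  13 413] top centre [ 0.4102 -0.3675  0.228 ]
[ 0.408118   -0.36657918  0.19830885] 0.02689780832790393
```

```bash
python3 -m crank '[[[-178,399,0,0,-1],[-178,399,0,0,-1],[-178,399,0,0,-1],[-178,399,0,0,-1],[-178,399,0,0,-1],[-178,399,0,0,-1],[-178,399,0,0,-1],[-178,399,0,0,-1],[-178,399,0,0,-1],[-178,399,0,0,-1],[-178,399,0,0,-1],[-178,399,0,0,-1],[-178,399,0,0,-1]]]'
python3 - <<'E'
from h import *
c=r.camera("wrist"); im=c["image"]; hsv=cv2.cvtColor(im,cv2.COLOR_RGB2HSV); s=r.read_state()
cv2.imwrite("pics/w4.png",im[:,:,::-1])
H,S,V=[hsv[...,i].astype(int) for i in range(3)]
m=(((H<=10)|(H>175))&(S>110)&(V>80)).astype(np.uint8)
for ce,st in blobs(m,(300,150,512,300),10): print("dot",st,ce,px2z(c,*ce,.032).round(4))
m=((H>8)&(H<25)&(S>70)&(V>85)).astype(np.uint8)
for ce,st in blobs(m,(0,150,512,300),30): print("tan",st,ce,px2z(c,*ce,.088).round(4))
print(s["ee_pos"])
E
```

```text
time: 11.8
ee_pos: [0.5402, 0.0478, 0.1992]
eef_rot: [-0.055, 0.998, -0.0, -0.0]
ft_force: [-0.1, -0.3, 0.1]
width: 0.0265
grip_force: 15.0
dot [320 177   9  16  23] [323.39130435 185.2173913 ] [0.5408 0.1315 0.032 ]
dot [330 182   7  10  13] [333.84615385 187.30769231] [0.5419 0.144  0.032 ]
tan [320 176  17  17 206] [327.94174757 184.31067961] [0.5267 0.12   0.088 ]
tan [157 185  27  26 550] [169.74181818 197.67272727] [ 0.557  -0.0307  0.088 ]
tan [215 185  26  26 540] [227.35185185 197.9037037 ] [0.551  0.0251 0.088 ]
tan [101 186  27  26 545] [113.90825688 198.60366972] [ 0.564  -0.0848  0.088 ]
tan [272 186  27  25 542] [284.94280443 198.01291513] [0.5449 0.0809 0.088 ]
tan [472 186  25  23 291] [481.97938144 194.93127148] [0.5206 0.2703 0.088 ]
tan [228 242  45  15 491] [250.41344196 250.31160896] [0.6044 0.0537 0.088 ]
tan [185 246   8  51 222] [188.17567568 271.63963964] [ 0.6362 -0.0086  0.088 ]
tan [305 246  13  51 345] [312.10434783 270.97101449] [0.6209 0.1206 0.088 ]
tan [237 284  27   6 103] [250.3592233  285.62135922] [0.6456 0.0582 0.088 ]
[0.5403036  0.04804193 0.19934938]
```

View pics/w4.png

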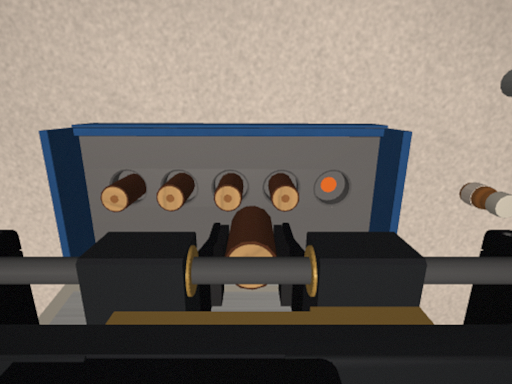

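Spare A stands upright in pocket 0, with its top at (114,199). The empty pocket 4 has its dot centred at about (328,184.5), which puts it at about (0.540,0.137).

```bash
python3 -m crank '[[[-8,89,0,0,-1],[-8,89,0,0,-1],[-8,89,0,0,-1],[-8,89,40,0,-1],[-8,89,80,0,-1],[-8,89,100,0,-1],[-8,89,115,0,-1],[-8,89,128,0,-1],[-8,89,136,0,-1],[-8,89,141,0,-1],[-8,89,141,0,-1],[-8,89,141,0,-1],[-8,89,141,0,0],[-8,89,141,0,0],[-8,89,141,0,0],[-8,89,100,0,0],[-8,89,50,0,0],[-8,89,0,0,0],[-8,89,-50,0,0],[-8,89,-100,0,0]]]'
python3 -m crank '[[[100,-100,-60,0,0.6],[100,-100,-60,0,0.6],[100,-100,-60,0,0.6],[100,-100,-60,0,0.6],[100,-100,-60,0,0.6],[100,-100,-60,0,0.6]]]'
python3 - <<'E'
from h import *
s=r.read_state();print(s["ee_pos"])
for n in["wrist","top","scene"]:
    c=r.camera(n); cv2.imwrite(f"pics/{n}5.png",c["image"][:,:,::-1])
    hg=np.array([.6354,.0333,.1]); ex=np.array([.9936,.1126,0]); ez=np.array([0,0,1.])
    for th in (1.57,1.65,1.74):
        a=-np.cos(th)*ex+np.sin(th)*ez; nn=np.sin(th)*ex+np.cos(th)*ez
        print(n,th,[np.round(proj(c,hg+u*a+.004*nn),1).tolist() for u in (.15,.185)])
    print(c["eye"],c["attitude"])
im=[cv2.imread("pics/wrist5.png"),cv2.resize(cv2.imread("pics/top5.png")[120:220,170:300],None,fx=3,fy=3),cv2.resize(cv2.imread("pics/scene5.png")[150:280,210:350],None,fx=3,fy=3)]
o=np.zeros((800,800,3),np.uint8)[:590]
a=cv2.resize(im[0],(360,270)); o[:270,:360]=a; o[:300,370:760]=im[1]; 
b=cv2.resize(im[2],(308,286)); o[304:590,:308]=b; cv2.imwrite("pics/m5.png",o)
E
```

```text
time: 13.85
ee_pos: [0.5381, 0.1385, 0.302]
eef_rot: [-0.056, 0.998, 0.0, 0.0]
ft_force: [1.2, -0.5, -0.1]
width: 0.0431
grip_force: 0.0
time: 14.45
ee_pos: [0.4505, 0.0291, 0.359]
eef_rot: [-0.057, 0.998, 0.0, -0.0]
ft_force: [0.2, -0.3, -0.1]
width: 0.0688
grip_force: 0.0
[0.4504715  0.02908505 0.35899207]
wrist 1.57 [[236.6, 350.0], [235.0, 377.1]]
wrist 1.65 [[236.8, 358.0], [235.2, 387.5]]
wrist 1.74 [[237.0, 365.8], [235.5, 397.6]]
[0.37612729 0.02014789 0.52142418] [0.65902753 0.73921197 0.10315637 0.09277473]
top 1.57 [[227.3, 160.3], [226.6, 157.8]]
top 1.65 [[226.9, 156.8], [226.1, 153.4]]
top 1.74 [[226.5, 153.0], [225.6, 148.6]]
[ 0.37781907 -0.03792982  1.40202581] [-0.70186235  0.70812854 -0.06150577  0.04647854]
scene 1.57 [[270.3, 195.8], [270.5, 188.4]]
scene 1.65 [[266.9, 198.4], [266.2, 191.6]]
scene 1.74 [[263.1, 201.5], [261.3, 195.5]]
[1.00989806 0.56014327 1.22344067] [ 0.27667902  0.91747992 -0.27444893 -0.07973148]
```

View pics/m5.png

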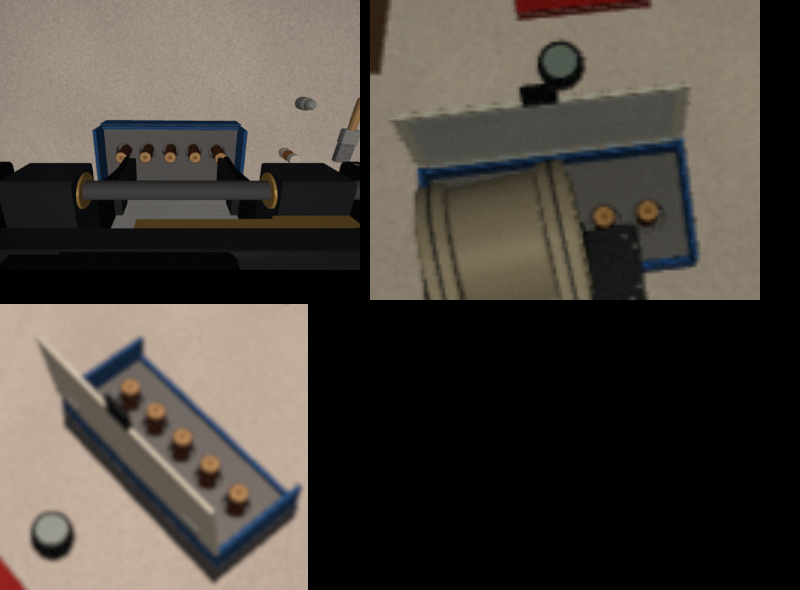

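All five plugs stand in the case. In the top view the tab spans about (220-232, 148-156), and in the scene view it is near (264,197). Next I'll triangulate its centre.

Run:
```python
from h import *
hg=np.array([.6354,.0333,.1]); ex=np.array([.9936,.1126,0]); ez=np.array([0,0,1.])
def tab(th,u,n=.004): return hg+u*(-np.cos(th)*ex+np.sin(th)*ez)+n*(np.sin(th)*ex+np.cos(th)*ez)
rays=[]
for n,roi in (("top",(217,146,236,160)),("scene",(255,188,274,206))):
    c=r.camera(n); im=c["image"]; V=im.max(2)
    m=(V<50).astype(np.uint8)
    for ce,st in blobs(m,roi,8): print(n,ce,st)
    b=max(blobs(m,roi,8),key=lambda q:q[1][4])[0]
    p=px2z(c,*b,.2); e=np.array(c["eye"]); d=(p-e)/np.linalg.norm(p-e); rays.append((e,d))
    # fit angle so that tab centre (inner face) projects on the blob
    t=np.arange(1.5,1.9,.005); k=[np.hypot(*(np.array(proj(c,tab(x,.1675,.001)))-b)) for x in t]; print(n,"theta",t[np.argmin(k)],min(k))
(e1,d1),(e2,d2)=rays
A=np.c_[d1,-d2]; x=np.linalg.lstsq(A,e2-e1,rcond=None)[0]; p1=e1+d1*x[0];p2=e2+d2*x[1]; p=(p1+p2)/2
q=p-hg; print("tab",p,"gap",np.linalg.norm(p1-p2),"radius",np.hypot(q@ex,q[2]),"theta",np.arctan2(q[2],-(q@ex)), "lateral",q@[-.1126,.9936,0])
s=r.read_state(); print(s["ee_pos"])
for th in (1.68,1.72): print(th,tab(th,.173),totool(tab(th,.173)-[0,0,.019]-s["ee_pos"],s))
```

```text
top [227.32352941 150.26470588] [220 146  16  10 102]
top theta 1.7649999999999944 1.3168006681942874
scene [265.21238938 197.27433628] [258 192  16  14 113]
scene theta 1.7049999999999956 0.9499130712330826
tab [0.66392645 0.03640858 0.26947657] gap 0.011067605346050866 radius 0.17188847957476977 theta 1.7385147764912756 lateral -0.0001233949035832929
[0.45052991 0.0287774  0.3588233 ]
1.68 [0.65808476 0.03587076 0.27153353] [-207.2  -16.4  106. ]
1.72 [0.66488223 0.03664108 0.27048333] [-214.   -16.4  107. ]
```

```bash
python3 -m crank '[[[-212,-16,0,0,0.6],[-212,-16,0,0,0.6],[-212,-16,0,0,0.6],[-212,-16,0,0,0.6],[-212,-16,0,0,0.6],[-212,-16,0,0,0.6],[-212,-16,30,0,0.6],[-212,-16,55,0,0.6],[-212,-16,75,0,0.6],[-212,-16,90,0,0.6],[-212,-16,104,0,0.6],[-212,-16,104,0,0.6],[-212,-16,104,0,0.6]]]'
python3 - <<'E'
from h import *
im=[]
c=r.camera("scene"); a=c["image"][130:270,200:340,::-1]; im.append(cv2.resize(a,(560,560),interpolation=cv2.INTER_CUBIC))
cv2.imwrite("pics/s6.png",im[0]); s=r.read_state(); print(s["ee_pos"],proj(c,s["ee_pos"]))
E
```

```text
time: 16.0
ee_pos: [0.6629, 0.0361, 0.2563]
eef_rot: [-0.056, 0.998, 0.0, 0.0]
ft_force: [-0.3, -0.3, 0.5]
width: 0.0698
grip_force: 0.0
[0.66316261 0.03606284 0.2566539 ] (np.float64(263.33421153244524), np.float64(199.202188945507))
```

View pics/s6.png

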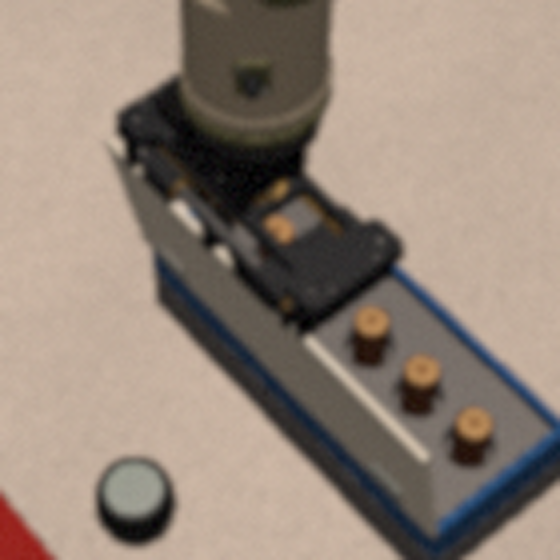

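The gripper straddles the tab and the panel hasn't moved. Closing now; I expect a width of about 40 mm.

```bash
python3 -m crank '[[[0,0,0,0,-1],[0,0,0,0,-1],[0,0,0,0,-1],[0,0,0,0,-1],[0,0,0,0,-1],[0,0,0,0,-1],[0,0,0,0,-1],[0,0,0,0,-1]]]' 20
python3 - <<'E'
import numpy as np
# arc in tool x (=-case x) and z(down), mm, radius of grasp point about the hinge
a0=1.71;rho=.1757
for a in np.r_[np.arange(1.71,1.047,-.06),1.047]:
    print(round(a,2),np.round([1000*rho*(np.cos(a)-np.cos(a0)),-1000*rho*(np.sin(a)-np.sin(a0))],1))
E
```

```text
time: 16.85
ee_pos: [0.6628, 0.038, 0.2556]
eef_rot: [-0.057, 0.998, 0.001, 0.0]
ft_force: [-0.5, 5.6, 0.5]
width: 0.0397
grip_force: 20.0
1.71 [ 0. -0.]
1.65 [10.5 -1.1]
1.59 [21.  -1.7]
1.53 [31.5 -1.6]
1.47 [42.1 -0.8]
1.41 [52.5  0.6]
1.35 [62.9  2.6]
1.29 [73.1  5.2]
1.23 [83.1  8.4]
1.17 [92.9 12.2]
1.11 [102.5  16.6]
1.05 [111.8  21.6]
1.05 [112.3  21.9]
```

```bash
python3 -m crank '[[[5,0,-0.6,0,-1],[10.5,0,-1.1,0,-1],[16,0,-1.5,0,-1],[21,0,-1.7,0,-1],[26,0,-1.7,0,-1],[31.5,0,-1.6,0,-1],[37,0,-1.3,0,-1],[42,0,-0.8,0,-1],[47,0,-0.2,0,-1],[52.5,0,0.6,0,-1],[52.5,0,0.6,0,-1]]]'
```

```text
time: 17.95
ee_pos: [0.6111, 0.0323, 0.2567]
eef_rot: [-0.057, 0.998, 0.002, 0.002]
ft_force: [-1.4, 6.3, 9.4]
width: 0.0397
grip_force: 20.0
```

Run:
```python
from h import *
c=r.camera("scene"); a=c["image"][130:270,200:340,::-1]
cv2.imwrite("pics/s7.png",cv2.resize(a,(560,560),interpolation=cv2.INTER_CUBIC))
```

View pics/s7.png

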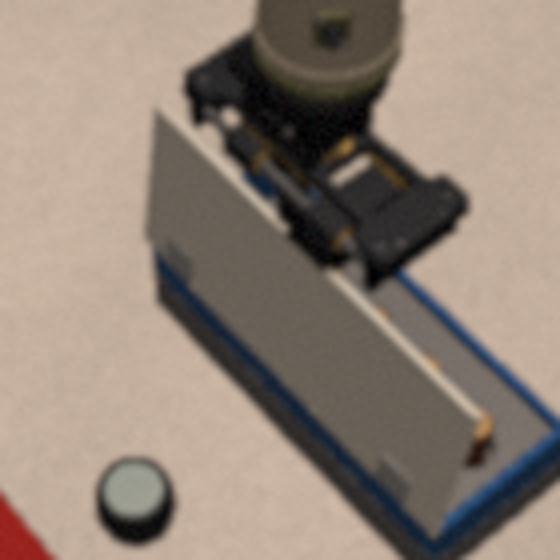

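The cover is following the gripper, having swung inward to about 80 degrees. I'll continue to 60.

```bash
python3 -m crank '[[[5,0,0,0,-1],[10.4,0,0.8,0,-1],[15.5,0,2,0,-1],[20.6,0,3.2,0,-1],[25.6,0,4.7,0,-1],[30.6,0,6.3,0,-1],[35.5,0,8.1,0,-1],[40.4,0,10.1,0,-1],[45.2,0,12.3,0,-1],[50,0,14.5,0,-1],[54.5,0,17,0,-1],[59.5,0,19.5,0,-1],[59.5,0,19.5,0,-1],[59.5,0,19.5,0,-1],[59.5,0,19.5,0,-1]]]'
python3 - <<'E'
from h import *
hg=np.array([.6354,.0333,.1]); ex=np.array([.9936,.1126,0]); ey=np.array([-.1126,.9936,0]); ez=np.array([0,0,1.])
c=r.camera("scene"); im=c["image"][:,:,::-1].copy(); s=r.read_state()
g=s["ee_pos"]+[0,0,.019]-hg; x=-(g@ex); print(s["ee_pos"],"theta grasp",np.arctan2(g[2],x)-.004/.175,"rho",np.hypot(x,g[2]),s["ft_force"])
o=cv2.resize(im[130:270,200:340],(560,560),interpolation=cv2.INTER_CUBIC)
for th,col in ((.942,(0,0,255)),(1.047,(0,255,0)),(1.152,(255,0,0))):
    for w in (.165,-.165):
        p=np.array(proj(c,hg+w*ey+.15*(-np.cos(th)*ex+np.sin(th)*ez)+.007*(np.sin(th)*ex+np.cos(th)*ez)))
        q=((p-[200,130])*4).astype(int); cv2.circle(o,tuple(int(i) for i in q),3,col,-1)
cv2.imwrite("pics/s8.png",o)
E
```

```text
time: 19.5
ee_pos: [0.5514, 0.0259, 0.2366]
eef_rot: [-0.057, 0.998, 0.002, 0.0]
ft_force: [-5.2, 7.3, 9.0]
width: 0.0399
grip_force: 20.0
[0.55136795 0.02585989 0.23658665] theta grasp 1.0512387107492918 rho 0.17697201217827743 [-5.36152632  7.69614129  8.09709577]
```

View pics/s8.png

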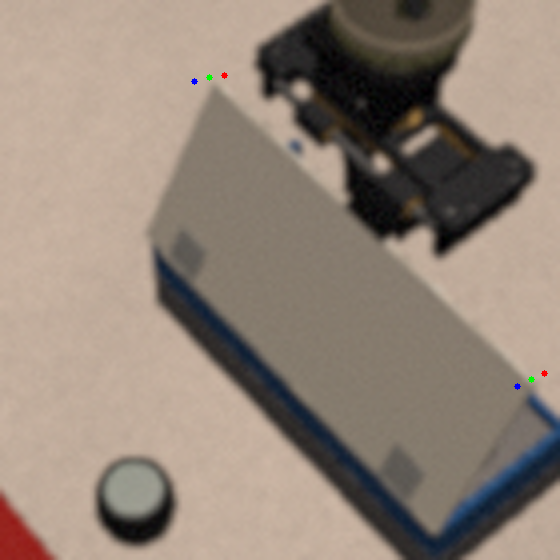

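The panel's corners are at (213,87) and (533,385), next to the green 60-degree marks, and the geometry from the grasp gives 1.05 rad. It is held, so I'll let it settle and then hand in.

```bash
python3 -m crank '[[[0,0,0,0,-1],[0,0,0,0,-1],[0,0,0,0,-1],[0,0,0,0,-1],[0,0,0,0,-1]]]'; python3 -c "
from bench import r
print(r.close_job())"
```

```text
time: 20.05
ee_pos: [0.5514, 0.0259, 0.2366]
eef_rot: [-0.057, 0.998, 0.002, 0.0]
ft_force: [-4.9, 7.9, 8.6]
width: 0.0401
grip_force: 20.0
the job is handed in; nothing more can be done
None
```

I handed the job in at about 20 s: both spares stand in the two empty end pockets (0 and 4), and the gripper is holding the cover still at about 60 degrees (1.05 rad estimated); no verdict came back. I pinched the tab across its width rather than its thickness, because the tool cannot tilt.

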